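# Mix the spare ink jars and fill the nest's empty cells

### The job

Switch the mixer on, then take the spare jars from the row on the mat one at a time, working from the nearest to the farthest: hold each upright on the mixer's sprung pad, pressed fully down for five seconds, and stand it in a cell of the nest that is still empty, seated on the cell's floor. When every spare is mixed and in a cell of its own, switch the mixer off; never press the pad while it is off. Leave the jars already in the nest and the larger pot and jar where they are.

Things in the scene. Friction and masses are not known exactly. Their poses are not given: they have to be found in the camera images.
- spare_0: Spare: small screw-lid jar, 43 mm across (body 40 mm from 0 to 36 mm up, lid 42 mm from 36 to 46 mm up), 46 mm high, about 50 g; origin at the centre of its underside, z up through the lid. Its place is the one nearest the robot in the row of spares on the thin grey mat (270 x 70 mm), which leads away from the robot with 88 mm between places; it may be absent.
- spare_1: Spare: small screw-lid jar, 43 mm across (body 40 mm from 0 to 36 mm up, lid 42 mm from 36 to 46 mm up), 46 mm high, about 50 g; origin at the centre of its underside, z up through the lid. Its place is the one second from the robot in the row of spares on the thin grey mat (270 x 70 mm), which leads away from the robot with 88 mm between places; it may be absent.
- spare_2: Spare: small screw-lid jar, 43 mm across (body 40 mm from 0 to 36 mm up, lid 42 mm from 36 to 46 mm up), 46 mm high, about 50 g; origin at the centre of its underside, z up through the lid. Its place is the one farthest from the robot in the row of spares on the thin grey mat (270 x 70 mm), which leads away from the robot with 88 mm between places; it may be absent.
- full_0: A jar like the spares that already stands in cell_0 of the nest; absent if that cell is empty.
- full_1: A jar like the spares that already stands in cell_1 of the nest; absent if that cell is empty.
- full_2: A jar like the spares that already stands in cell_2 of the nest; absent if that cell is empty.
- full_3: A jar like the spares that already stands in cell_3 of the nest; absent if that cell is empty.
- full_4: A jar like the spares that already stands in cell_4 of the nest; absent if that cell is empty.
- full_5: A jar like the spares that already stands in cell_5 of the nest; absent if that cell is empty.
- nest: Fixed block 184 (x) x 146 (y) x 24 mm high with six square cells, 48 mm wide and 18 mm deep, three along its x (58 mm apart) and two along its y (76 mm apart). Origin at the centre of its underside. A seated jar stands 28 mm out of its cell.
- cell_0 (a point): Centre of the floor of a cell of the nest, 6 mm above the bench (x -58, y 38 mm in the frame of the nest; axes as the nest).
- cell_1 (a point): Centre of the floor of a cell of the nest, 6 mm above the bench (x -58, y -38 mm in the frame of the nest; axes as the nest).
- cell_2 (a point): Centre of the floor of a cell of the nest, 6 mm above the bench (x 0, y 38 mm in the frame of the nest; axes as the nest).
- cell_3 (a point): Centre of the floor of a cell of the nest, 6 mm above the bench (x 0, y -38 mm in the frame of the nest; axes as the nest).
- cell_4 (a point): Centre of the floor of a cell of the nest, 6 mm above the bench (x 58, y 38 mm in the frame of the nest; axes as the nest).
- cell_5 (a point): Centre of the floor of a cell of the nest, 6 mm above the bench (x 58, y -38 mm in the frame of the nest; axes as the nest).
- mixer: Fixed mixer, a low console 160 (x) x 110 (y) x 45 mm high; origin at the centre of its underside. On top in front (x -32 mm) is the round sprung pad, behind (x +50 mm) the toggle switch.
- pad_top (a point): Centre of the top face of the round black mixer pad, 54 mm across, 68 mm above the bench when up; moves down with the pad.
- pad (a joint): Travel of the pad in m: 0 up, 0.008 fully pressed down against a spring; fully down takes about 7 N. A jar standing on it does not press it home.
- switch_tip (a point): Tip of the toggle lever, 45 mm long, on the mixer; the lever swings across the mixer.
- switch (a joint): Angle of the toggle in rad: 0 = off, leaning to the mixer's +y (the left seen from the robot); 1.0 = on, leaning to its -y. Stays where it is left; a light push on its tip moves it.
- pot: Bystander: white screw-lid pot, 52 mm across, 58 mm high; origin under its centre.
- big_jar: Bystander: brown jar, 66 mm across, 62 mm high; origin under its centre.
Not all that is in view belongs to the job. Leave any green look-alike of the spare_1 alone. What is shaped like the full_1 but turquoise is not meant.

How it is judged:
By the outcome, as a careful person would: the job done as asked, in the order asked, and still so for the second after the job is handed in, with the robot touching nothing.
Of full_0, full_1, full_2, full_3, full_4, full_5 only 2 to 3 are there at a start; the rules pass over those that are not, and their reading is None.
Of spare_0, spare_1, spare_2 only 2 to 3 are there at a start; the rules pass over those that are not, and their reading is None.
At some moment in a run one of spare_0, spare_1, spare_2 may be knocked a few centimetres aside while the robot is not near it.
It also fails if it takes over 210 s, if anything falls off the work surface, if the arm or the gripper's body presses on something with over 40 N, if the wrist force passes 120 N, or if a joint passes its speed limit or range.

### The arm

A 6-joint arm with a two-finger parallel gripper is mounted at the origin on a cart in front of the work surface, level with it; the furniture and walls round the work are solid. World frame = base frame: x ahead of the robot, y to its left, z up, the work surface at z = 0. Lengths are in m, angles in rad, forces in N, time in s.
With the tool pointing down it reaches from about 0.25 to 0.725 m from the base axis. Payload 4 kg.
Tool frame: the origin (TCP) lies midway between the tips of the shut fingers; the grasp point (between the pads) lies 19 mm behind it; z points along the fingers, y is the line along which they close (so a half turn about z gives the same grasp; the last joint's range is limited). The gripper opens to 85 mm and grips with 20 to 120 N. Pads are 22 mm wide; open, the fingers measure 114 mm over their backs; the gripper's body (76 mm by 85 mm) begins 54 mm behind the grasp point. The pads swing forward as they close: fully open they stand 13 mm farther back than shut.
Start: joints at [1.194, 0.241, 0.005, 1.335, 0, 1.571], TCP at [0.184, 0.465, 0.231] pointing down, gripper open.
Joint ranges: [-2.72, 2.72], [-1.05, 1.87], [-1.09, 1.28], [-1.99, 2.15], [-1.42, 1.44], [-3.14, 3.14]. Speed limits (rad/s): [2.79, 2.79, 3.14, 3.14, 3.14, 3.14].

### API

Orientations are given as a unit quaternion [x, y, z, w].
In Python, from workcell import bot gives the robot as it stands. The module is installed in compiled form; this text tells all that it offers.
- The arm moves only by the tool drive_tool, never from a script. Its arguments are lists of equal length, an entry for each row: "slide": the shift along the tool's x, y, z scaled (see below), a list of three; "rotation": the turn, a rotation vector about the tool's x, y, z scaled (see below), a list of three. A call has exactly 8 rows; each row is the pose to reach, as a shift and turn from the pose commanded when the call began, along the tool's axes at that moment; what a row does not reach only later rows make up. The controller multiplies each number of a shift by 250 mm and each number of a turn by 0.5 rad. A row lasts 1/8 s, in which the tool goes at most 62.5 mm and 10.7 degrees, less where a joint would pass 70% of its speed; a pose out of reach is approached as far as the arm can. A call with a number of a shift or a turn outside -1 to 1 is refused whole. A call with a gripper value outside its range is refused whole. "gripper" is the opening, from 0 (shut) to 1 (fully open), set as the call begins (left out, the last holds). The fingers move at their own pace and stop on an object; the grip force is fixed at half the most. Time passes only in rows, so rows that repeat a pose let the fingers close, or fill a call up. It gives the time, the measured TCP pose, the force, the opening and the grip force at its end, in the units of the state.
- bot.get_obs(): the state, without advancing time (a new reading comes with each control period).
- bot.camera(name): name is "scene" or "top" or "wrist"; returns a dict with "image" (400x640x3 uint8, red, green, blue), "z_map" (400x640 float32, m along the optical axis (not along the pixel's ray), 0 where there is no reading), "camera_matrix" (3x3 intrinsics, pixels), "k1" (the pictures are not rectified: a ray, as slopes to the right and down, at radius r is drawn at 1 + k1 r^2 times it, then the intrinsics apply), "xyz" and "orientation" of the camera in the world. Camera axes: x right, y up, looking along -z (the intrinsics and any distortion apply to the point x, -y, -z); pixel columns grow to the right and rows downward; lengths in m; the calibration is good to about 2 mm. A picture is of the moment at which its call begins.
- bot.job_done(): hands the job in; it is judged then, once.
The state is a dict: "clock": time; "joint_pos": joint angles; "joint_vel": joint speeds; "tau": joint torques, N m; "eef_pos": TCP position; "tool_rot": TCP orientation; "ft_force": force on the tool from outside, world axes, zero at the start; "ft_torque": the same for the moment, N m; "grip_width": finger opening in m; "grasp_force": force on a finger pad.
Only numpy, scipy, OpenCV 4.12 (cv2) and the standard library are available. Lean on these libraries where they do the work, as an engineer would, in place of code of your own. Each camera call takes 0.05 s, during which the arm holds its last target. There are 200 camera calls.

## Working session

There is one attempt and no reset: what is moved stays moved. The work goes in short steps, Python scripts to look and compute and a tool call to move; the robot and the scene stay as the last step left them, time stands still between calls to the robot, and variables do not carry over. Pictures are saved under pics/ and viewed, at most 14 in all, crops included, and the job is handed in when it is done.

Besides the shell and the picture viewer there is one more tool, called after "Request:" as name(argument=value, ...), one argument or row to a line, values as JSON. drive_tool: Moves the arm, as the interface text tells. Shifts and turns lie within -1 to 1; 1 stands for 250 mm of shift or 0.5 rad of turn. Its arguments: {"type":"object","properties":{"slide":{"type":"array","items":{"type":"array","items":{"type":"number"}}},"rotation":{"type":"array","items":{"type":"array","items":{"type":"number"}}},"gripper":{"type":"number"}},"required":["slide","rotation"]}

```bash
mkdir -p pics; cat > h.py <<'E'
import numpy as np, cv2
from workcell import bot
from scipy.spatial.transform import Rotation as R
def cloud(c):
    K=c["camera_matrix"];h,w=c["z_map"].shape
    u,v=np.meshgrid(np.arange(w),np.arange(h))
    a=(u-K[0,2])/K[0,0];b=(v-K[1,2])/K[1,1]
    x,y=a.copy(),b.copy()
    for _ in range(8):
        f=1+c["k1"]*(x*x+y*y);x=a/f;y=b/f
    z=c["z_map"]
    p=np.stack([x*z,-y*z,-z],-1)
    P=p@R.from_quat(c["orientation"]).as_matrix().T+np.array(c["xyz"])
    P[z==0]=np.nan
    return P
def snap(n,name):
    c=bot.camera(n);cv2.imwrite(f"pics/{name}.png",c["image"][:,:,::-1]);P=cloud(c);np.savez(f"{name}.npz",P=P,I=c["image"]);return c,P
E
python3 - <<'E'
from h import *
np.set_printoptions(precision=4,suppress=True)
for n in("top","scene"):
    c,P=snap(n,n+"0");print(n,c["xyz"],c["orientation"],c["k1"],c["camera_matrix"].tolist())
print(bot.get_obs())
E
```

```text
top [0.3907 0.0203 1.1285] [-0.0687  0.0604  0.7094 -0.6989] -0.032693810510655535 [[364.9988532329023, 0.0, 317.56448808390104], [0.0, 364.9988532329023, 200.38217354502757], [0.0, 0.0, 1.0]]
scene [ 0.6748 -0.491   0.9866] [0.2598 0.0281 0.0759 0.9623] -0.08667451122233885 [[443.5996504267208, 0.0, 324.9172452661346], [0.0, 443.5996504267208, 204.39668232928892], [0.0, 0.0, 1.0]]
{'clock': 0.1, 'joint_pos': array([1.194 , 0.2414, 0.0039, 1.3352, 0.    , 1.5708]), 'joint_vel': array([ 0.0001, -0.0015,  0.0041, -0.0002,  0.0015, -0.0004]), 'tau': array([ -0.0001, -37.3137,  25.3011,   0.0108,  -0.0001,  -0.    ]), 'eef_pos': array([0.1838, 0.4644, 0.2305]), 'tool_rot': array([ 0.1873,  0.9823, -0.0009, -0.0002]), 'ft_force': array([0.2581, 0.0547, 0.1908]), 'ft_torque': array([-0.0043,  0.0547,  0.0105]), 'grasp_force': 0.0, 'grip_width': 0.08554468573723933}
```

View pics/top0.png

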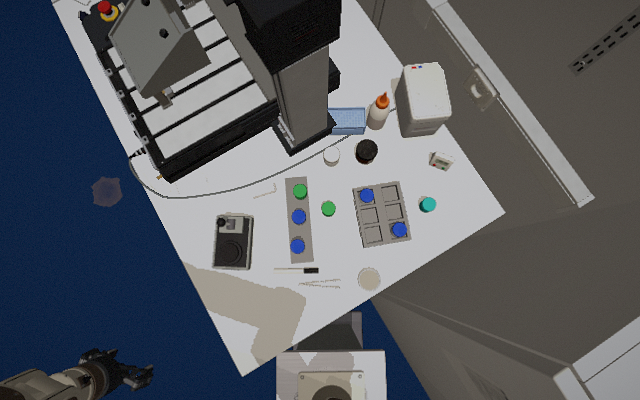

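View pics/scene0.png

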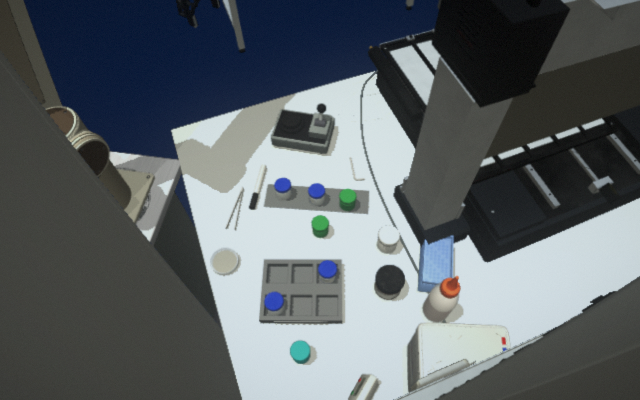

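```bash
cat > seg.py <<'E'
from h import *
def blobs(P,I,lo,hi,zmin=0.01,minarea=20):
    hsv=cv2.cvtColor(I,cv2.COLOR_RGB2HSV)
    m=cv2.inRange(hsv,lo,hi)
    n,l,s,c=cv2.connectedComponentsWithStats(m)
    out=[]
    for i in range(1,n):
        if s[i,4]<minarea: continue
        k=(l==i); q=P[k]; q=q[~np.isnan(q[:,0])]
        if len(q)<10: continue
        zt=np.percentile(q[:,2],90); t=q[q[:,2]>zt-0.006]
        (cx,cy)=(t[:,:2].max(0)+t[:,:2].min(0))/2
        out.append((np.round(c[i],0),s[i,4],np.round([*t[:,:2].mean(0),cx,cy,zt],4),np.median(I[k],0)))
    return out
E
python3 - <<'E'
from seg import *
np.set_printoptions(precision=4,suppress=True)
for n in("top0","scene0"):
    d=np.load(n+".npz");P,I=d["P"],d["I"]
    for nm,lo,hi in(("blue",(110,120,60),(130,255,255)),("green",(45,100,40),(75,255,255)),("turq",(80,100,60),(100,255,255))):
        for b in blobs(P,I,lo,hi): print(n,nm,*b)
d=np.load("top0.npz");P=d["P"]
for uv in [(213,213),(255,215),(250,270),(213,270),(234,225),(234,250),(352,186),(398,181),(411,241),(364,247),(286,180),(307,177),(313,262),(290,263)]: print(uv,P[uv[1],uv[0]])
I=d["I"];cv2.imwrite("pics/c0.png",cv2.resize(I[130:280,200:440],None,fx=3.3,fy=3.3,interpolation=cv2.INTER_CUBIC)[:,:,::-1])
d=np.load("scene0.npz");I=d["I"];cv2.imwrite("pics/c1.png",cv2.resize(I[90:330,220:460],None,fx=2.5,fy=2.5,interpolation=cv2.INTER_CUBIC)[:,:,::-1])
E
```

```text
top0 blue [366. 195.] 153 [ 0.6039 -0.1153  0.6039 -0.1155  0.0545] [ 38.  72. 174.]
top0 blue [298. 216.] 159 [0.5431 0.0899 0.5431 0.0896 0.0483] [ 39.  72. 172.]
top0 blue [399. 229.] 169 [ 0.4995 -0.2088  0.5004 -0.2092  0.0539] [ 39.  72. 174.]
top0 blue [297. 246.] 159 [0.4551 0.094  0.455  0.0945 0.0484] [ 39.  72. 173.]
top0 green [300. 191.] 172 [0.6225 0.0867 0.6223 0.0862 0.0481] [ 60. 157.  79.]
top0 green [328. 208.] 154 [0.5665 0.0008 0.5662 0.0007 0.0484] [ 65. 161.  82.]
top0 turq [428. 204.] 167 [ 0.5755 -0.3024  0.5762 -0.302   0.0478] [ 49. 171. 161.]
scene0 blue [377.  41.] 38 [ 0.6082  1.8489  0.6088  1.8525 -0.9185] [20. 33. 61.]
scene0 blue [241.  95.] 7179 [-0.1477  1.2745 -0.0819  1.2898 -0.9184] [22. 35. 62.]
scene0 blue [182. 196.] 191 [-0.2638  0.5479 -0.2439  0.5406 -0.9185] [34. 45. 68.]
scene0 blue [282. 185.] 182 [0.4564 0.0909 0.4569 0.0915 0.0471] [ 51.5  74.  182. ]
scene0 blue [316. 190.] 192 [0.5444 0.0869 0.5441 0.0871 0.0467] [ 52.  74. 182.]
scene0 blue [327. 269.] 267 [ 0.6046 -0.1186  0.6041 -0.1178  0.0527] [ 51.  73. 182.]
scene0 blue [274. 301.] 292 [ 0.502  -0.211   0.5019 -0.2102  0.0532] [ 50.  72. 182.]
scene0 green [347. 198.] 272 [0.6237 0.0827 0.6235 0.0835 0.0462] [ 65.  158.5  81. ]
scene0 green [320. 225.] 274 [ 0.5688 -0.003   0.5692 -0.0035  0.0461] [ 65. 161.  83.]
scene0 turq [300. 351.] 349 [ 0.5775 -0.3057  0.5771 -0.3054  0.047 ] [ 65. 180. 170.]
(213, 213) [0.5642 0.3612 0.0016]
(255, 215) [ 0.5565  0.2292 -0.0021]
(250, 270) [0.3869 0.241  0.0017]
(213, 270) [0.3881 0.355  0.0007]
(234, 225) [0.517  0.2765 0.0725]
(234, 250) [0.4446 0.2754 0.0693]
(352, 186) [ 0.6444 -0.0775 -0.0013]
(398, 181) [ 0.6528 -0.219   0.022 ]
(411, 241) [ 0.4675 -0.2527  0.0038]
(364, 247) [ 0.4505 -0.1058  0.0225]
(286, 180) [0.667  0.1317 0.0005]
(307, 177) [0.675  0.0647 0.0032]
(313, 262) [ 0.4085  0.0488 -0.0003]
(290, 263) [ 0.4065  0.1192 -0.0014]
```

View pics/c0.png

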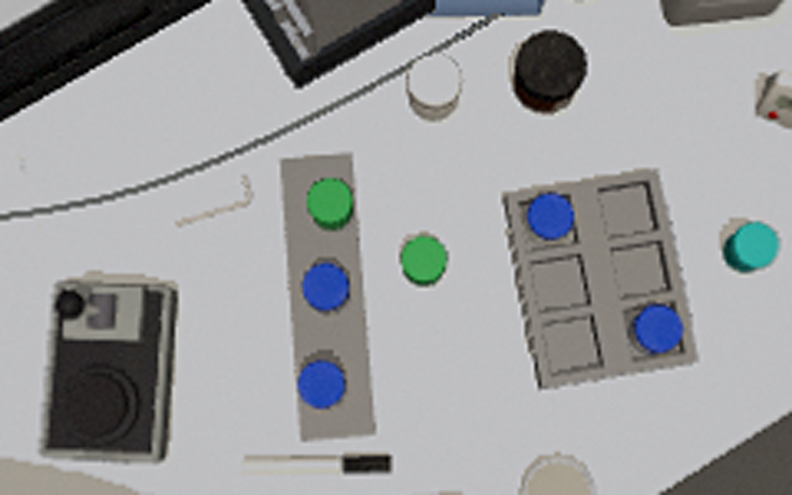

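View pics/c1.png

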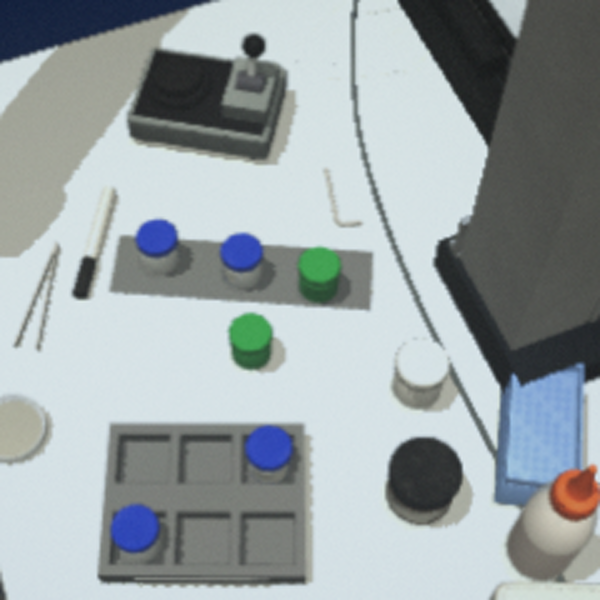

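```bash
python3 - <<'E'
from seg import *
np.set_printoptions(precision=4,suppress=True)
for n in("top0","scene0"):
    d=np.load(n+".npz");P=d["P"].reshape(-1,3)
    def box(lo,hi): return P[np.all((P>lo)&(P<hi),1)]
    m=box((.35,.2,.03),(.6,.42,.055)); r=cv2.minAreaRect(m[:,:2].astype(np.float32)*1000);print(n,"mixer",len(m),r)
    k=box((.47,.2,.072),(.6,.42,.2)); 
    for a in(.075,.08,.085,.09,.095,.1,.105): 
        q=k[(k[:,2]>a)&(k[:,2]<a+.005)]
        if len(q):print(a,len(q),q.mean(0),q.min(0),q.max(0))
    q=box((.38,.2,.06),(.48,.42,.08));print("pad",len(q),q.mean(0),(q.min(0)+q.max(0))/2, np.ptp(q,axis=0))
    q=box((.43,-.28,.015),(.67,-.06,.03));print("nest",cv2.minAreaRect(q[:,:2].astype(np.float32)*1000))
E
```

```text
top0 mixer 1134 ((470.1197204589844, 291.0127868652344), (112.24031829833984, 161.41085815429688), 86.26782989501953)
0.075 43 [0.5205 0.2862 0.0778] [0.5047 0.2757 0.0752] [0.5344 0.2967 0.08  ]
0.08 17 [0.5208 0.2879 0.0818] [0.5075 0.2806 0.08  ] [0.5336 0.2967 0.085 ]
0.085 5 [0.5201 0.2928 0.0871] [0.5157 0.2909 0.0851] [0.5239 0.2938 0.0895]
0.09 4 [0.5214 0.2957 0.0925] [0.5178 0.295  0.091 ] [0.5235 0.2974 0.0945]
0.095 2 [0.5187 0.2966 0.0969] [0.5173 0.2966 0.0966] [0.5201 0.2966 0.0972]
0.1 1 [0.5136 0.2975 0.1036] [0.5136 0.2975 0.1036] [0.5136 0.2975 0.1036]
0.105 6 [0.5169 0.3014 0.1089] [0.5102 0.2964 0.1078] [0.5332 0.3128 0.11  ]
pad 283 [0.4376 0.291  0.0679] [0.4353 0.2898 0.0666] [0.0606 0.0545 0.0131]
nest ((551.7950439453125, -162.92855834960938), (184.69708251953125, 152.2162628173828), 8.679615020751953)
scene0 mixer 1115 ((471.6611022949219, 287.07275390625), (112.91797637939453, 158.73696899414062), 86.04351043701172)
0.075 47 [0.5197 0.2843 0.0776] [0.5051 0.2705 0.0751] [0.535  0.2946 0.08  ]
0.08 8 [0.5219 0.2888 0.0818] [0.5134 0.2824 0.08  ] [0.5351 0.2921 0.0848]
0.085 6 [0.5218 0.2916 0.0878] [0.5184 0.288  0.0854] [0.5242 0.2945 0.09  ]
0.09 8 [0.5213 0.2957 0.0924] [0.5179 0.2923 0.09  ] [0.5254 0.2983 0.0947]
0.095 3 [0.5205 0.2955 0.0976] [0.5177 0.2953 0.096 ] [0.5232 0.2958 0.0999]
0.1 6 [0.5237 0.2955 0.1027] [0.5154 0.2939 0.1011] [0.5309 0.2977 0.1041]
0.105 17 [0.5219 0.2968 0.108 ] [0.5094 0.2919 0.1052] [0.5329 0.3026 0.11  ]
pad 256 [0.4412 0.2872 0.0669] [0.4429 0.2864 0.0664] [0.0549 0.0589 0.0127]
nest ((552.267822265625, -164.64471435546875), (182.33087158203125, 152.86778259277344), 8.371262550354004)
```

Request:
drive_tool(
  slide=[
    [-0.1,0,0],
    [-0.25,0,0],
    [-0.4,-0.01,0],
    [-0.55,-0.01,0],
    [-0.7,-0.02,0],
    [-0.82,-0.02,0],
    [-0.868,-0.022,0],
    [-0.868,-0.022,0],
  ],
  rotation=[
    [0,0,-0.1],
    [0,0,-0.25],
    [0,0,-0.4],
    [0,0,-0.5],
    [0,0,-0.6],
    [0,0,-0.7],
    [0,0,-0.754],
    [0,0,-0.754],
  ],
  gripper=0,
)

```text
clock: 1.1
eef_pos: [0.3842, 0.3793, 0.2306]
tool_rot: [0.001, 1.0, -0.0, -0.001]
ft_force: [-0.2, 0.5, -0.5]
grip_width: -0.0
grasp_force: 0.0
```

```bash
cat > st.py <<'E'
from h import *
import sys
np.set_printoptions(precision=4,suppress=True)
def st(t=None):
    o=bot.get_obs();r=R.from_quat(o["tool_rot"]).as_matrix()
    print("t",o["clock"],"p",o["eef_pos"],"q",o["joint_pos"],"f",o["ft_force"],"w",o["grip_width"],o["grasp_force"]);print("yawY",np.degrees(np.arctan2(r[1,1],r[0,1])),"z",r[:,2])
    if t is not None: print("slide",r.T@(np.array(t)-o["eef_pos"])/.25)
if __name__=="__main__": st([float(a) for a in sys.argv[1:]] or None)
E
python3 st.py 0.521 0.375 0.15
```

```text
t 1.1 p [0.3842 0.3793 0.2306] q [0.7789 0.3215 0.1129 1.3636 0.0001 0.7809] f [-0.168   0.5247 -0.5049] w -2.7054750940025503e-05 0.0
yawY 89.88460771512088 z [-0.001  -0.0009 -1.    ]
slide [-0.5475 -0.0157  0.3219]
```

Request:
drive_tool(
  slide=[
    [-0.15,0,0],
    [-0.3,-0.02,0],
    [-0.45,-0.04,0.05],
    [-0.547,-0.057,0.15],
    [-0.547,-0.057,0.3],
    [-0.547,-0.057,0.45],
    [-0.547,-0.057,0.522],
    [-0.547,-0.057,0.522],
  ],
  rotation=[
    [0,0,0],
    [0,0,0],
    [0,0,0],
    [0,0,0],
    [0,0,0],
    [0,0,0],
    [0,0,0],
    [0,0,0],
  ],
)

```text
clock: 2.1
eef_pos: [0.5183, 0.3653, 0.0985]
tool_rot: [-0.0, 1.0, -0.001, -0.002]
ft_force: [-0.6, -0.1, 0.6]
grip_width: 0.0001
grasp_force: 0.0
```

```bash
python3 - <<'E'
from st import *
st()
c,P=snap("scene","s1");I=c["image"]
cv2.imwrite("pics/s1c.png",cv2.resize(I[60:180,230:390],None,fx=4,fy=4,interpolation=cv2.INTER_CUBIC)[:,:,::-1])
E
```

```text
t 2.1 p [0.5183 0.3653 0.0985] q [0.6139 0.5882 0.1808 1.1687 0.0002 0.613 ] f [-0.6262 -0.112   0.5713] w 5.017261531325787e-05 0.0
yawY 90.05279548699379 z [-0.0044 -0.0028 -1.    ]
```

View pics/s1c.png

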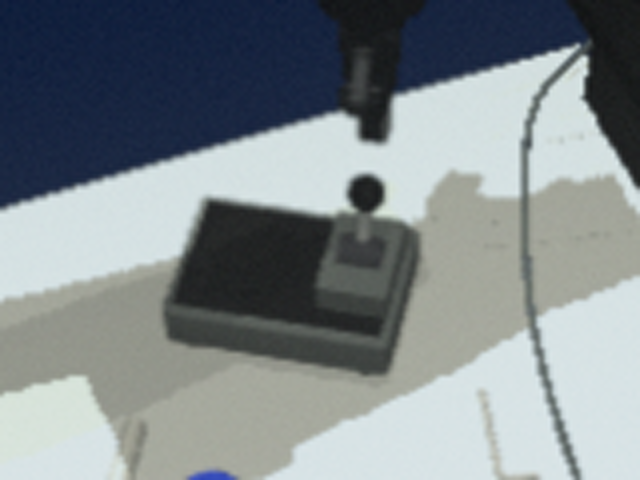

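The crop shows the closed fingers at about (372,135), behind and in line with the toggle's knob at (366,193). I'll push it toward -y.

Request:
drive_tool(
  slide=[
    [0,-0.05,0],
    [0,-0.1,0],
    [0,-0.14,0],
    [0,-0.18,0],
    [0,-0.22,0],
    [0,-0.26,0],
    [0,-0.29,0],
    [0,-0.3,0],
  ],
  rotation=[
    [0,0,0],
    [0,0,0],
    [0,0,0],
    [0,0,0],
    [0,0,0],
    [0,0,0],
    [0,0,0],
    [0,0,0],
  ],
)

```text
clock: 3.15
eef_pos: [0.5205, 0.2898, 0.1008]
tool_rot: [0.0, 1.0, -0.0, -0.0]
ft_force: [0.0, 1.0, 1.2]
grip_width: 0.0001
grasp_force: 0.7
```

```bash
python3 - <<'E'
from st import *
st()
c,P=snap("scene","s2");I=c["image"]
cv2.imwrite("pics/s2c.png",cv2.resize(I[60:180,230:390],None,fx=4,fy=4,interpolation=cv2.INTER_CUBIC)[:,:,::-1])
E
```

```text
t 3.15 p [0.5205 0.2898 0.1008] q [ 0.5081  0.5106  0.0539  1.1144 -0.0001  0.5089] f [0.0322 0.9826 1.2337] w 9.562179806978362e-05 0.7192942500114441
yawY 89.95294932429307 z [-0.0003 -0.0003 -1.    ]
```

View pics/s2c.png

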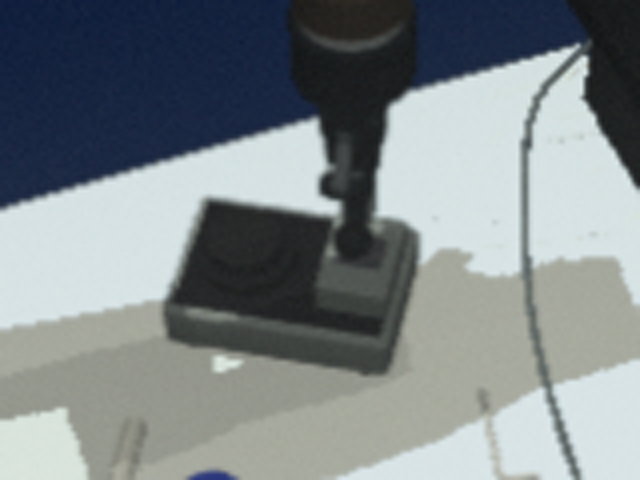

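The knob has swung toward -y and is now at about (352,240). I'll keep pushing gently.

Request:
drive_tool(
  slide=[
    [0,-0.01,0],
    [0,-0.02,0],
    [0,-0.03,0],
    [0,-0.035,0],
    [0,-0.04,0],
    [0,-0.045,0],
    [0,-0.05,0],
    [0,-0.05,0],
  ],
  rotation=[
    [0,0,0],
    [0,0,0],
    [0,0,0],
    [0,0,0],
    [0,0,0],
    [0,0,0],
    [0,0,0],
    [0,0,0],
  ],
)

```text
clock: 4.2
eef_pos: [0.5204, 0.2885, 0.1009]
tool_rot: [-0.004, 1.0, 0.01, -0.0]
ft_force: [0.1, 25.5, -5.9]
grip_width: -0.0001
grasp_force: 10.5
```

Request:
drive_tool(
  slide=[
    [0,0.08,0],
    [0,0.16,0],
    [0,0.2,-0.1],
    [0,0.2,-0.25],
    [0,0.2,-0.4],
    [0,0.2,-0.5],
    [0,0.2,-0.5],
    [0,0.2,-0.5],
  ],
  rotation=[
    [0,0,0],
    [0,0,0],
    [0,0,0],
    [0,0,0],
    [0,0,0],
    [0,0,0],
    [0,0,0],
    [0,0,0],
  ],
  gripper=0,
)

```text
clock: 5.2
eef_pos: [0.5199, 0.3278, 0.2241]
tool_rot: [0.0, 1.0, -0.001, -0.001]
ft_force: [-0.2, -0.5, -0.3]
grip_width: -0.0006
grasp_force: 0.0
```

```bash
python3 - <<'E'
from st import *
st([.4555,.0925,.18])
for n in("scene","top"):
    c,P=snap(n,n+"3");q=P.reshape(-1,3);q=q[np.all((q>(.5,.24,.095))&(q<(.545,.33,.125)),1)]
    print(n,len(q),q.mean(0))
from seg import *
for b in blobs(np.load("top3.npz")["P"],np.load("top3.npz")["I"],(110,120,60),(130,255,255)):print(b)
E
```

```text
t 5.2 p [0.5199 0.3278 0.2241] q [ 0.5627  0.4791  0.3321  1.4265 -0.0003  0.5627] f [-0.2152 -0.4534 -0.3312] w -0.0005871675052628685 0.0
yawY 89.9990806111809 z [-0.0021 -0.0017 -1.    ]
slide [ 0.2574 -0.941   0.1787]
scene 81 [0.5197 0.2595 0.1113]
top 68 [0.5178 0.2642 0.1141]
(array([367., 195.]), np.int32(152), array([ 0.6039, -0.1155,  0.6031, -0.1155,  0.054 ]), array([ 34.,  66., 161.]))
(array([298., 216.]), np.int32(158), array([0.5431, 0.0903, 0.5429, 0.0897, 0.0484]), array([ 34. ,  64.5, 160. ]))
(array([399., 229.]), np.int32(168), array([ 0.4996, -0.2086,  0.5002, -0.2086,  0.0542]), array([ 34.,  65., 161.]))
(array([297., 246.]), np.int32(164), array([0.4546, 0.0943, 0.4537, 0.0943, 0.0484]), array([ 35.,  65., 161.]))
```

The lever is on, with its tip at y≈0.262. Next I move over spare_0.

Request:
drive_tool(
  slide=[
    [0.03,-0.15,0],
    [0.07,-0.3,0],
    [0.11,-0.45,0],
    [0.15,-0.6,0],
    [0.19,-0.75,0],
    [0.23,-0.88,0.1],
    [0.257,-0.941,0.179],
    [0.257,-0.941,0.179],
  ],
  rotation=[
    [0,0,0],
    [0,0,0],
    [0,0,0],
    [0,0,0],
    [0,0,0],
    [0,0,0],
    [0,0,0],
    [0,0,0],
  ],
  gripper=0.85,
)

```text
clock: 6.3
eef_pos: [0.4539, 0.0917, 0.1788]
tool_rot: [0.001, 1.0, -0.001, -0.003]
ft_force: [-0.4, 0.3, 0.3]
grip_width: 0.0725
grasp_force: 0.0
```

```bash
python3 - <<'E'
from seg import *
from st import st
c,P=snap("wrist","w1")
for b in blobs(P,c["image"],(110,120,60),(130,255,255)):print(b)
st([.4555,.0925,.022])
E
```

```text
(array([624.,  56.]), np.int32(3655), array([ 0.1516,  1.3441,  0.2796,  1.3541, -0.9213]), array([31., 43., 70.]))
(array([326., 188.]), np.int32(1313), array([0.4567, 0.0935, 0.4571, 0.0932, 0.0477]), array([ 47.,  56., 113.]))
(array([ 44., 230.]), np.int32(1241), array([ 0.5007, -0.2066,  0.5015, -0.2083,  0.0539]), array([ 29.,  59., 171.]))
(array([322., 267.]), np.int32(1085), array([0.544 , 0.0895, 0.5449, 0.0892, 0.0478]), array([ 45.,  57., 119.]))
t 6.35 p [0.4554 0.0926 0.1801] q [ 0.2005  0.2036 -0.1792  1.1907  0.0002  0.2014] f [ 0.0896 -0.0128  0.1101] w 0.07291378992824359 0.0
yawY 89.9497648535452 z [-0.0026 -0.0003 -1.    ]
slide [-0.0021 -0.0003  0.6326]
```

View pics/w1.png

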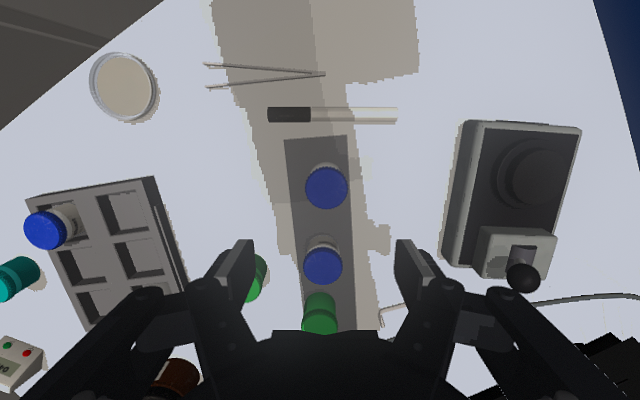

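The wrist view shows spare_0 at (326,188), in line between the fingers, and spare_1 at (322,267). Both are blue, with the green jar beyond at (319,315). I'll descend on spare_0.

Request:
drive_tool(
  slide=[
    [-0.003,0.002,0.08],
    [-0.003,0.002,0.18],
    [-0.003,0.002,0.3],
    [-0.003,0.002,0.42],
    [-0.003,0.002,0.52],
    [-0.003,0.002,0.6],
    [-0.003,0.002,0.634],
    [-0.003,0.002,0.634],
  ],
  rotation=[
    [0,0,0],
    [0,0,0],
    [0,0,0],
    [0,0,0],
    [0,0,0],
    [0,0,0],
    [0,0,0],
    [0,0,0],
  ],
)

```text
clock: 7.35
eef_pos: [0.4574, 0.0941, 0.0225]
tool_rot: [-0.001, 1.0, 0.0, -0.0]
ft_force: [-0.9, 0.8, 0.6]
grip_width: 0.0726
grasp_force: 0.0
```

Request:
drive_tool(
  slide=[
    [0,0,0],
    [0,0,0],
    [0,0,0],
    [0,0,0],
    [0,0,0],
    [0,0,0],
    [0,0,0],
    [0,0,0],
  ],
  rotation=[
    [0,0,0],
    [0,0,0],
    [0,0,0],
    [0,0,0],
    [0,0,0],
    [0,0,0],
    [0,0,0],
    [0,0,0],
  ],
  gripper=0.3,
)

```text
clock: 8.35
eef_pos: [0.458, 0.0937, 0.0238]
tool_rot: [-0.0, 1.0, 0.0, 0.001]
ft_force: [-1.5, -0.1, 6.0]
grip_width: 0.0397
grasp_force: 59.7
```

Request:
drive_tool(
  slide=[
    [0,0,-0.05],
    [0,0,-0.12],
    [0,0,-0.22],
    [0,0,-0.34],
    [0,0,-0.46],
    [0,0,-0.56],
    [0,0,-0.6],
    [0,0,-0.6],
  ],
  rotation=[
    [0,0,0],
    [0,0,0],
    [0,0,0],
    [0,0,0],
    [0,0,0],
    [0,0,0],
    [0,0,0],
    [0,0,0],
  ],
)

```text
clock: 9.35
eef_pos: [0.4573, 0.0935, 0.1731]
tool_rot: [-0.0, 1.0, 0.0, 0.001]
ft_force: [-0.4, -0.1, -0.6]
grip_width: 0.0399
grasp_force: 60.4
```

```bash
python3 - <<'E'
from seg import *
from st import st
for n in("scene","top"):
    c,P=snap(n,n+"4")
    for b in blobs(P,c["image"],(110,120,60),(130,255,255)):
        if b[2][4]>0:print(n,b)
st([.4395,.2905,.125])
cv2.imwrite("pics/s4c.png",cv2.resize(np.load("scene4.npz")["I"][90:330,220:460],None,fx=2.5,fy=2.5,interpolation=cv2.INTER_CUBIC)[:,:,::-1])
E
```

```text
scene (array([281., 149.]), np.int32(72), array([0.47  , 0.0841, 0.4691, 0.0872, 0.2009]), array([ 39.,  50., 105.]))
scene (array([316., 190.]), np.int32(181), array([0.5447, 0.0869, 0.5442, 0.0871, 0.0467]), array([ 43.,  57., 123.]))
scene (array([327., 269.]), np.int32(267), array([ 0.605 , -0.1188,  0.6049, -0.1174,  0.0523]), array([ 52.,  74., 185.]))
scene (array([274., 301.]), np.int32(290), array([ 0.5019, -0.211 ,  0.5016, -0.211 ,  0.0538]), array([ 51.,  74., 186.]))
top (array([367., 195.]), np.int32(152), array([ 0.6038, -0.1155,  0.603 , -0.1157,  0.0544]), array([ 37.5,  72. , 172. ]))
top (array([304., 215.]), np.int32(22), array([0.5393, 0.0717, 0.514 , 0.0645, 0.0481]), array([ 26.5,  46. , 111. ]))
top (array([399., 229.]), np.int32(169), array([ 0.4994, -0.2088,  0.5003, -0.2091,  0.054 ]), array([ 39.,  71., 173.]))
t 9.45 p [0.4563 0.0933 0.1717] q [ 0.2018  0.2112 -0.1927  1.1686  0.      0.2016] f [ 0.5223  0.2515 -0.9662] w 0.040053396850005626 60.3777801990509
yawY 90.01021417695138 z [-0.0017 -0.0003 -1.    ]
slide [0.0668 0.7887 0.1865]
```

View pics/s4c.png

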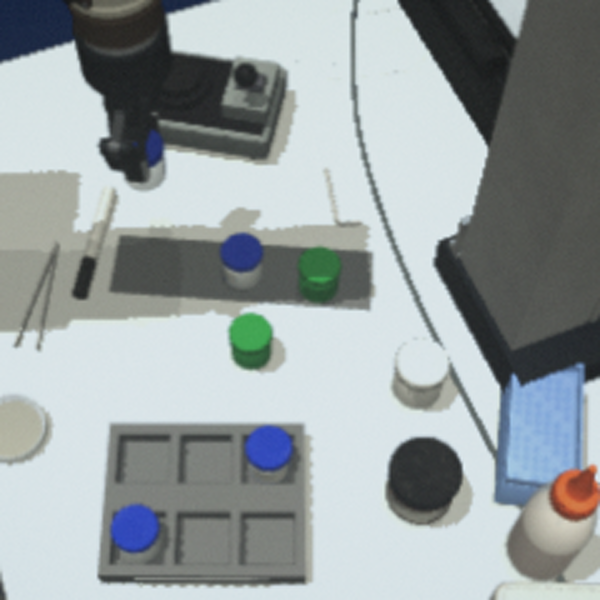

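spare_0 is held upright (lid at (152,147)). It goes over the pad.

Request:
drive_tool(
  slide=[
    [0.01,0.1,0],
    [0.02,0.22,0],
    [0.03,0.34,0],
    [0.04,0.46,0],
    [0.05,0.58,0],
    [0.06,0.69,0],
    [0.067,0.77,0.1],
    [0.067,0.789,0.206],
  ],
  rotation=[
    [0,0,0],
    [0,0,0],
    [0,0,0],
    [0,0,0],
    [0,0,0],
    [0,0,0],
    [0,0,0],
    [0,0,0],
  ],
)

```text
clock: 10.45
eef_pos: [0.4396, 0.2918, 0.1192]
tool_rot: [-0.001, 1.0, -0.0, -0.001]
ft_force: [-0.1, 0.7, -0.6]
grip_width: 0.0399
grasp_force: 60.5
```

```bash
python3 - <<'E'
from seg import *
from st import st
st([.4395,.2905,.079])
for n in("scene","top"):
    c,P=snap(n,n+"5")
cv2.imwrite("pics/s5c.png",cv2.resize(np.load("scene5.npz")["I"][60:180,220:380],None,fx=4,fy=4,interpolation=cv2.INTER_CUBIC)[:,:,::-1])
E
```

```text
t 10.45 p [0.4396 0.2918 0.1192] q [ 0.586   0.3705 -0.1174  1.0841  0.0002  0.5838] f [-0.0756  0.7408 -0.579 ] w 0.03986142379560063 60.45224189758301
yawY 90.12334541960998 z [-0.0011 -0.0005 -1.    ]
slide [ 0.0001 -0.0052  0.161 ]
```

View pics/s5c.png

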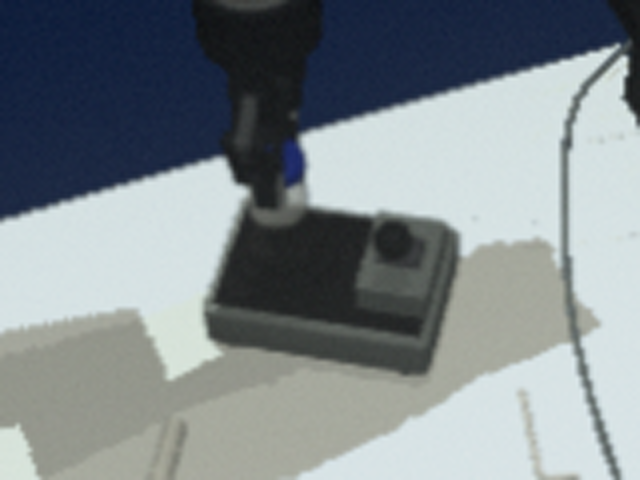

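The jar hangs over the pad at about (275,200), and the toggle leans toward -y. I'll press down.

Request:
drive_tool(
  slide=[
    [0,0,0.05],
    [0,0,0.09],
    [0,0,0.11],
    [0,0,0.12],
    [0,0,0.13],
    [0,0,0.14],
    [0,0,0.15],
    [0,0,0.15],
  ],
  rotation=[
    [0,0,0],
    [0,0,0],
    [0,0,0],
    [0,0,0],
    [0,0,0],
    [0,0,0],
    [0,0,0],
    [0,0,0],
  ],
)

```text
clock: 11.55
eef_pos: [0.4404, 0.2904, 0.0843]
tool_rot: [-0.0, 1.0, -0.0, 0.0]
ft_force: [-2.0, -2.9, 7.4]
grip_width: 0.0401
grasp_force: 61.1
```

Request:
drive_tool(
  slide=[
    [0,0,0.004],
    [0,0,0.008],
    [0,0,0.012],
    [0,0,0.012],
    [0,0,0.012],
    [0,0,0.012],
    [0,0,0.012],
    [0,0,0.012],
  ],
  rotation=[
    [0,0,0],
    [0,0,0],
    [0,0,0],
    [0,0,0],
    [0,0,0],
    [0,0,0],
    [0,0,0],
    [0,0,0],
  ],
)

```text
clock: 12.55
eef_pos: [0.4408, 0.2906, 0.0841]
tool_rot: [0.0, 1.0, 0.0, 0.001]
ft_force: [-6.1, -6.7, 21.4]
grip_width: 0.0396
grasp_force: 62.5
```

Travel has stopped and the force is 21 N, so the pad is bottomed. I'll hold it.

Request:
drive_tool(
  slide=[
    [0,0,0],
    [0,0,0],
    [0,0,0],
    [0,0,0],
    [0,0,0],
    [0,0,0],
    [0,0,0],
    [0,0,0],
  ],
  rotation=[
    [0,0,0],
    [0,0,0],
    [0,0,0],
    [0,0,0],
    [0,0,0],
    [0,0,0],
    [0,0,0],
    [0,0,0],
  ],
)

```text
clock: 13.55
eef_pos: [0.4408, 0.2906, 0.0841]
tool_rot: [0.0, 1.0, 0.0, 0.001]
ft_force: [-5.8, -7.0, 23.4]
grip_width: 0.0399
grasp_force: 62.5
```

Request:
drive_tool(
  slide=[
    [0,0,0],
    [0,0,0],
    [0,0,0],
    [0,0,0],
    [0,0,0],
    [0,0,0],
    [0,0,0],
    [0,0,0],
  ],
  rotation=[
    [0,0,0],
    [0,0,0],
    [0,0,0],
    [0,0,0],
    [0,0,0],
    [0,0,0],
    [0,0,0],
    [0,0,0],
  ],
)

```text
clock: 14.55
eef_pos: [0.4408, 0.2906, 0.0841]
tool_rot: [0.0, 1.0, 0.0, 0.001]
ft_force: [-6.5, -6.5, 22.3]
grip_width: 0.0399
grasp_force: 62.5
```

Request:
drive_tool(
  slide=[
    [0,0,0],
    [0,0,0],
    [0,0,0],
    [0,0,0],
    [0,0,0],
    [0,0,0],
    [0,0,0],
    [0,0,0],
  ],
  rotation=[
    [0,0,0],
    [0,0,0],
    [0,0,0],
    [0,0,0],
    [0,0,0],
    [0,0,0],
    [0,0,0],
    [0,0,0],
  ],
)

```text
clock: 15.55
eef_pos: [0.4408, 0.2906, 0.0841]
tool_rot: [0.0, 1.0, 0.0, 0.001]
ft_force: [-6.9, -7.4, 22.4]
grip_width: 0.0394
grasp_force: 62.5
```

Request:
drive_tool(
  slide=[
    [0,0,0],
    [0,0,0],
    [0,0,0],
    [0,0,0],
    [0,0,0],
    [0,0,0],
    [0,0,0],
    [0,0,0],
  ],
  rotation=[
    [0,0,0],
    [0,0,0],
    [0,0,0],
    [0,0,0],
    [0,0,0],
    [0,0,0],
    [0,0,0],
    [0,0,0],
  ],
)

```text
clock: 16.55
eef_pos: [0.4408, 0.2906, 0.0841]
tool_rot: [0.0, 1.0, 0.0, 0.001]
ft_force: [-6.5, -5.8, 22.5]
grip_width: 0.0395
grasp_force: 62.5
```

Request:
drive_tool(
  slide=[
    [0,0,0],
    [0,0,0],
    [0,0,0],
    [0,0,0],
    [0,0,0],
    [0,0,0],
    [0,0,0],
    [0,0,0],
  ],
  rotation=[
    [0,0,0],
    [0,0,0],
    [0,0,0],
    [0,0,0],
    [0,0,0],
    [0,0,0],
    [0,0,0],
    [0,0,0],
  ],
)

```text
clock: 17.55
eef_pos: [0.4408, 0.2905, 0.0841]
tool_rot: [0.0, 1.0, 0.0, 0.001]
ft_force: [-6.9, -6.3, 22.5]
grip_width: 0.0397
grasp_force: 62.5
```

```bash
python3 - <<'E'
from st import *
n=np.array([.552,-.164]);a=np.radians(8.6)
for i,(x,y) in enumerate([(-58,38),(-58,-38),(0,38),(0,-38),(58,38),(58,-38)]):
    print(i,n+np.array([x*np.cos(a)-y*np.sin(a),x*np.sin(a)+y*np.cos(a)])/1e3)
# cell floors directly, both cameras
for nm in("top0","scene0"):
    P=np.load(nm+".npz")["P"].reshape(-1,3)
    d=P[:,:2]-n; u=d@np.array([np.cos(a),np.sin(a)]);v=d@np.array([-np.sin(a),np.cos(a)])
    # rim: top-surface points, lattice check
    t=(abs(P[:,2]-.024)<.004)&(abs(u)<.1)&(abs(v)<.085)
    f=(abs(P[:,2]-.006)<.004)&(abs(u)<.092)&(abs(v)<.073)
    for i,(x,y) in enumerate([(-58,38),(-58,-38),(0,38),(0,-38),(58,38),(58,-38)]):
        k=f&(abs(u-x/1e3)<.028)&(abs(v-y/1e3)<.032)
        if k.sum()>20: print(nm,i,k.sum(),"u",np.percentile(u[k],[2,98])*1e3,"v",np.percentile(v[k],[2,98])*1e3)
    print(nm,"top u",np.percentile(u[t],[.5,99.5]),"v",np.percentile(v[t],[.5,99.5]))
st()
E
```

```text
0 [ 0.489  -0.1351]
1 [ 0.5003 -0.2102]
2 [ 0.5463 -0.1264]
3 [ 0.5577 -0.2016]
4 [ 0.6037 -0.1178]
5 [ 0.615  -0.1929]
top0 0 229 u [-80.6055 -34.5631] v [14.8727 59.3144]
top0 1 47 u [-81.1815 -34.4842] v [-61.6159 -17.5854]
top0 2 212 u [-21.7036  22.7091] v [15.6617 59.9567]
top0 3 213 u [-21.7033  23.5941] v [-61.2365 -17.3955]
top0 4 49 u [36.5512 81.2049] v [16.1514 60.7858]
top0 5 196 u [37.692  81.4275] v [-60.6528 -17.5318]
top0 top u [-0.092   0.0913] v [-0.0724  0.075 ]
scene0 0 318 u [-80.2506 -35.1984] v [18.8299 60.9114]
scene0 1 81 u [-80.8595 -34.481 ] v [-56.4547 -13.4576]
scene0 2 327 u [-22.369   21.2254] v [19.427  61.6607]
scene0 3 348 u [-21.7999  21.3747] v [-57.0262 -15.4064]
scene0 4 74 u [34.9147 79.9607] v [18.7337 60.671 ]
scene0 5 382 u [34.5597 79.9148] v [-56.4268 -14.6977]
scene0 top u [-0.0902  0.0914] v [-0.0743  0.072 ]
t 17.55 p [0.4408 0.2905 0.0841] q [ 0.5834  0.4032 -0.1697  0.995  -0.0011  0.5834] f [-6.9053 -6.2923 22.5355] w 0.03969864847128241 62.46236979961395
yawY 89.99794918522846 z [ 0.0029  0.0007 -1.    ]
```

More than five seconds fully pressed. I'll lift it and carry it to cell_0.

Request:
drive_tool(
  slide=[
    [0,0,-0.05],
    [0,0,-0.12],
    [0,0,-0.22],
    [0,0,-0.32],
    [0,-0.05,-0.38],
    [0,-0.15,-0.4],
    [0,-0.27,-0.4],
    [0,-0.4,-0.4],
  ],
  rotation=[
    [0,0,0],
    [0,0,0],
    [0,0,0],
    [0,0,0],
    [0,0,0],
    [0,0,0],
    [0,0,0],
    [0,0,0],
  ],
)

```text
clock: 18.55
eef_pos: [0.44, 0.1894, 0.1802]
tool_rot: [-0.0, 1.0, -0.0, -0.0]
ft_force: [-0.1, -0.4, -1.1]
grip_width: 0.0399
grasp_force: 60.6
```

Request:
drive_tool(
  slide=[
    [-0.02,-0.15,0],
    [-0.05,-0.32,0],
    [-0.08,-0.5,0],
    [-0.12,-0.7,0],
    [-0.16,-0.88,0],
    [-0.19,-1.0,0],
    [-0.2,-1.0,0],
    [-0.2,-1.0,0],
  ],
  rotation=[
    [0,0,0],
    [0,0,0],
    [0,0,0],
    [0,0,0],
    [0,0,0],
    [0,0,0],
    [0,0,0],
    [0,0,0],
  ],
)

```text
clock: 19.55
eef_pos: [0.4899, -0.0592, 0.1801]
tool_rot: [0.0, 1.0, 0.0, -0.0]
ft_force: [-0.7, -0.6, -0.5]
grip_width: 0.0397
grasp_force: 60.7
```

```bash
python3 st.py 0.490 -0.135 0.075
```

```text
t 19.55 p [ 0.4899 -0.0592  0.1801] q [-0.1205  0.2573 -0.109   1.2054  0.0005 -0.1203] f [-0.6786 -0.5642 -0.4672] w 0.03974625968832558 60.653804540634155
yawY 89.98943296306098 z [-0.0009  0.0006 -1.    ]
slide [-0.0008 -0.3036  0.4203]
```

Request:
drive_tool(
  slide=[
    [0,-0.08,0],
    [0,-0.16,0],
    [0,-0.24,0],
    [0,-0.304,0.06],
    [0,-0.304,0.18],
    [0,-0.304,0.3],
    [0,-0.304,0.4],
    [0,-0.304,0.42],
  ],
  rotation=[
    [0,0,0],
    [0,0,0],
    [0,0,0],
    [0,0,0],
    [0,0,0],
    [0,0,0],
    [0,0,0],
    [0,0,0],
  ],
)

```text
clock: 20.55
eef_pos: [0.488, -0.1341, 0.0729]
tool_rot: [-0.001, 1.0, 0.001, -0.003]
ft_force: [0.6, -0.6, -0.6]
grip_width: 0.0399
grasp_force: 60.7
```

```bash
python3 - <<'E'
from seg import *
from st import st
st()
c,P=snap("wrist","w6");I1=c["image"]
for b in blobs(P,I1,(110,120,60),(130,255,255)):print(b)
c,P=snap("scene","scene6")
a=cv2.resize(c["image"][200:340,240:380],(400,400),interpolation=cv2.INTER_CUBIC)
b=cv2.resize(I1[40:400,140:500],(400,400))
cv2.imwrite("pics/m6.png",np.hstack([a,b])[:,:,::-1])
E
```

```text
t 20.55 p [ 0.488  -0.1341  0.0729] q [-0.2683  0.3839 -0.2342  0.9583  0.0002 -0.2695] f [ 0.6447 -0.5792 -0.5997] w 0.039863107432435825 60.67150354385376
yawY 90.06966063763004 z [-0.0053  0.0017 -1.    ]
(array([207., 247.]), np.int32(3320), array([ 0.4998, -0.208 ,  0.4992, -0.2024,  0.0537]), array([ 38.,  59., 153.]))
(array([324., 261.]), np.int32(5811), array([ 0.4853, -0.1336,  0.4866, -0.1336,  0.0967]), array([25., 38., 99.]))
(array([619., 295.]), np.int32(2008), array([0.5443, 0.0829, 0.545 , 0.0859, 0.0475]), array([ 20.,  52., 159.]))
```

View pics/m6.png

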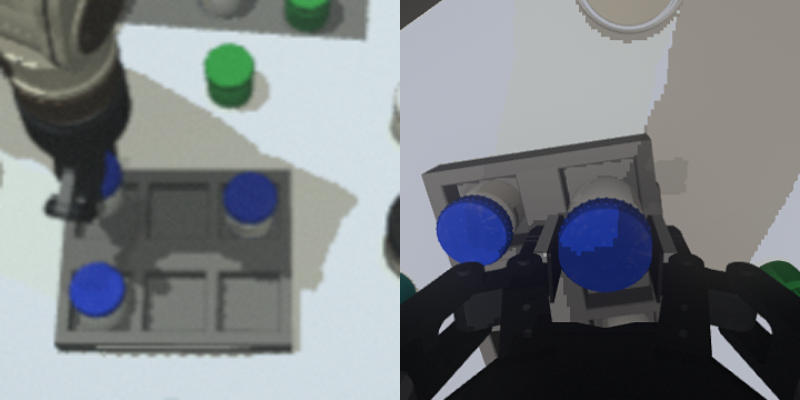

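The left crop shows the jar over the near-left empty cell. The right crop (wrist) shows its lid at (605,245) above the same cell. I'll check the offset against the nest edges in the wrist cloud.

```bash
python3 - <<'E'
from st import *
st([.4905,-.135,.0285])
P=np.load("w6.npz")["P"].reshape(-1,3)
n=np.array([.552,-.164]);a=np.radians(8.6)
d=P[:,:2]-n; u=d@np.array([np.cos(a),np.sin(a)]);v=d@np.array([-np.sin(a),np.cos(a)])
t=(abs(P[:,2]-.024)<.003)
k=t&(abs(v)<.06)&(u<-.08)&(u>-.12);print("front edge u(-92)",np.percentile(u[k],[.5,2,5]),k.sum())
k=t&(u<-.03)&(u>-.09)&(v>.05)&(v<.09);print("left edge v(73)",np.percentile(v[k],[95,98,99.5]),k.sum())
# rims of cell0: floor/wall points
k=(P[:,2]<.018)&(P[:,2]>0.003)&(u>-.09)&(u<-.03)&(v>.005)&(v<.065);print("cell0 u(-82,-34) v(14,62)",np.percentile(u[k],[1,99]),np.percentile(v[k],[1,99]),k.sum())
E
```

```text
t 20.65 p [ 0.4897 -0.1347  0.0748] q [-0.2684  0.3822 -0.2311  0.9595  0.0001 -0.2695] f [-0.1741 -0.4963  0.0522] w 0.039661650368730345 60.67104935646057
yawY 90.05890421537548 z [-0.0019  0.0007 -1.    ]
slide [-0.0037 -0.0015  0.185 ]
front edge u(-92) [-0.0903 -0.0902 -0.09  ] 2564
left edge v(73) [0.0722 0.0726 0.0728] 1316
cell0 u(-82,-34) v(14,62) [-0.09   -0.0517] [0.0136 0.0619] 1351
```

Request:
drive_tool(
  slide=[
    [-0.007,-0.002,0],
    [-0.007,-0.002,0.03],
    [-0.007,-0.002,0.06],
    [-0.007,-0.002,0.09],
    [-0.007,-0.002,0.12],
    [-0.007,-0.002,0.14],
    [-0.007,-0.002,0.15],
    [-0.007,-0.002,0.16],
  ],
  rotation=[
    [0,0,0],
    [0,0,0],
    [0,0,0],
    [0,0,0],
    [0,0,0],
    [0,0,0],
    [0,0,0],
    [0,0,0],
  ],
)

```text
clock: 21.65
eef_pos: [0.4922, -0.1358, 0.0355]
tool_rot: [-0.0, 1.0, -0.0, 0.0]
ft_force: [0.3, -1.0, -0.6]
grip_width: 0.0398
grasp_force: 60.7
```

Request:
drive_tool(
  slide=[
    [0,0,0.004],
    [0,0,0.008],
    [0,0,0.012],
    [0,0,0.015],
    [0,0,0.018],
    [0,0,0.018],
    [0,0,0.018],
    [0,0,0.018],
  ],
  rotation=[
    [0,0,0],
    [0,0,0],
    [0,0,0],
    [0,0,0],
    [0,0,0],
    [0,0,0],
    [0,0,0],
    [0,0,0],
  ],
)

```text
clock: 22.65
eef_pos: [0.4921, -0.1358, 0.0311]
tool_rot: [-0.0, 1.0, -0.0, 0.0]
ft_force: [-1.2, 0.4, -1.2]
grip_width: 0.0397
grasp_force: 60.7
```

Request:
drive_tool(
  slide=[
    [0,0,0.003],
    [0,0,0.006],
    [0,0,0.008],
    [0,0,0.008],
    [0,0,0.008],
    [0,0,0.008],
    [0,0,0.008],
    [0,0,0.008],
  ],
  rotation=[
    [0,0,0],
    [0,0,0],
    [0,0,0],
    [0,0,0],
    [0,0,0],
    [0,0,0],
    [0,0,0],
    [0,0,0],
  ],
)

```text
clock: 23.65
eef_pos: [0.4922, -0.1358, 0.0299]
tool_rot: [-0.0, 1.0, -0.0, 0.0]
ft_force: [-1.6, 1.5, 5.6]
grip_width: 0.0395
grasp_force: 61.2
```

Request:
drive_tool(
  slide=[
    [0,0,0],
    [0,0,0],
    [0,0,0],
    [0,0,0],
    [0,0,0],
    [0,0,0],
    [0,0,0],
    [0,0,0],
  ],
  rotation=[
    [0,0,0],
    [0,0,0],
    [0,0,0],
    [0,0,0],
    [0,0,0],
    [0,0,0],
    [0,0,0],
    [0,0,0],
  ],
  gripper=0.64,
)

```text
clock: 24.65
eef_pos: [0.4921, -0.1358, 0.0291]
tool_rot: [-0.0, 1.0, 0.0, 0.0]
ft_force: [-0.4, -0.2, -0.1]
grip_width: 0.0545
grasp_force: 0.0
```

Request:
drive_tool(
  slide=[
    [0,0,-0.04],
    [0,0,-0.1],
    [0,0,-0.2],
    [0,0,-0.32],
    [0,0,-0.44],
    [0,0,-0.54],
    [0,0,-0.6],
    [0,0,-0.6],
  ],
  rotation=[
    [0,0,0],
    [0,0,0],
    [0,0,0],
    [0,0,0],
    [0,0,0],
    [0,0,0],
    [0,0,0],
    [0,0,0],
  ],
)

```text
clock: 25.65
eef_pos: [0.493, -0.136, 0.1807]
tool_rot: [-0.0, 1.0, -0.0, 0.002]
ft_force: [0.5, 0.3, -0.5]
grip_width: 0.0548
grasp_force: 0.0
```

```bash
python3 - <<'E'
from seg import *
from st import st
for n in("scene","top","wrist"):
    c,P=snap(n,n+"7")
    for b in blobs(P,c["image"],(110,120,60),(130,255,255)):
        if b[2][4]>0:print(n,b)
st([.5445,.0895,.18])
E
```

```text
scene (array([316., 190.]), np.int32(193), array([0.5441, 0.0869, 0.5441, 0.0875, 0.0468]), array([ 49.,  72., 182.]))
scene (array([276., 269.]), np.int32(259), array([ 0.4914, -0.1376,  0.4913, -0.137 ,  0.0526]), array([ 43.,  64., 168.]))
scene (array([327., 269.]), np.int32(257), array([ 0.6052, -0.1187,  0.6047, -0.1179,  0.0525]), array([ 40.,  53., 120.]))
scene (array([274., 301.]), np.int32(291), array([ 0.5021, -0.2109,  0.5019, -0.2106,  0.0534]), array([ 46.,  67., 171.]))
top (array([366., 195.]), np.int32(150), array([ 0.6039, -0.1155,  0.6041, -0.1155,  0.054 ]), array([ 25.,  49., 127.]))
top (array([298., 216.]), np.int32(159), array([0.5432, 0.0906, 0.543 , 0.0896, 0.0493]), array([ 38.,  70., 169.]))
top (array([374., 235.]), np.int32(99), array([ 0.4709, -0.1059,  0.4698, -0.1028,  0.232 ]), array([ 32.,  64., 161.]))
wrist (array([324., 185.]), np.int32(1442), array([ 0.4906, -0.1356,  0.491 , -0.1359,  0.0537]), array([ 45.,  63., 155.]))
wrist (array([249., 196.]), np.int32(1411), array([ 0.5011, -0.2089,  0.5016, -0.2092,  0.0537]), array([ 51.,  70., 160.]))
wrist (array([533., 232.]), np.int32(1251), array([0.5444, 0.0872, 0.5452, 0.0885, 0.0477]), array([ 40.,  63., 164.]))
wrist (array([341., 286.]), np.int32(1112), array([ 0.604 , -0.117 ,  0.6055, -0.1171,  0.0537]), array([ 34.,  46., 111.]))
t 25.8 p [ 0.4914 -0.1356  0.1781] q [-0.2692  0.2906 -0.0692  1.2129 -0.     -0.2694] f [-0.6318 -0.3568 -0.4285] w 0.05463586421486055 0.0
yawY 90.01101541192149 z [-0.0019  0.0005 -1.    ]
slide [-0.2127  0.9003 -0.0077]
```

spare_0 is seated at the same lid height as the jars already there. On to spare_1, which hasn't moved.

Request:
drive_tool(
  slide=[
    [-0.02,0.12,0],
    [-0.06,0.28,0],
    [-0.1,0.45,0],
    [-0.14,0.6,0],
    [-0.18,0.75,0],
    [-0.2,0.86,0],
    [-0.213,0.9,0],
    [-0.213,0.9,0],
  ],
  rotation=[
    [0,0,0],
    [0,0,0],
    [0,0,0],
    [0,0,0],
    [0,0,0],
    [0,0,0],
    [0,0,0],
    [0,0,0],
  ],
  gripper=0.75,
)

```text
clock: 26.8
eef_pos: [0.5449, 0.0892, 0.1781]
tool_rot: [-0.001, 1.0, -0.0, -0.001]
ft_force: [-0.2, -0.6, 0.1]
grip_width: 0.0638
grasp_force: 0.0
```

```bash
python3 - <<'E'
from seg import *
from st import st
c,P=snap("wrist","w8")
for b in blobs(P,c["image"],(110,120,60),(130,255,255)):
    if b[2][4]>0:print(b)
st([.5455,.0893,.0215])
E
```

```text
(array([ 89., 131.]), np.int32(1697), array([ 0.491 , -0.1329,  0.4915, -0.1343,  0.0538]), array([ 34.,  60., 167.]))
(array([ 21., 143.]), np.int32(1484), array([ 0.5015, -0.2066,  0.5021, -0.2087,  0.0538]), array([ 27.,  57., 167.]))
(array([324., 185.]), np.int32(1351), array([0.5448, 0.0896, 0.5449, 0.0894, 0.0477]), array([ 44.,  54., 109.]))
(array([130., 241.]), np.int32(1293), array([ 0.6048, -0.1146,  0.6056, -0.1155,  0.0538]), array([ 37.,  62., 167.]))
t 26.85 p [0.5448 0.0886 0.1784] q [ 0.1616  0.3715  0.0473  1.2482 -0.0005  0.1616] f [ 0.2704 -0.8041 -0.1207] w 0.06396408206543215 0.0
yawY 89.99959394070446 z [-0.0015 -0.0008 -1.    ]
slide [-0.0036  0.0032  0.6274]
```

Request:
drive_tool(
  slide=[
    [0,0.003,0.08],
    [0,0.003,0.18],
    [0,0.003,0.3],
    [0,0.003,0.42],
    [0,0.003,0.52],
    [0,0.003,0.6],
    [0,0.003,0.626],
    [0,0.003,0.626],
  ],
  rotation=[
    [0,0,0],
    [0,0,0],
    [0,0,0],
    [0,0,0],
    [0,0,0],
    [0,0,0],
    [0,0,0],
    [0,0,0],
  ],
)

```text
clock: 27.85
eef_pos: [0.5451, 0.0892, 0.0226]
tool_rot: [0.001, 1.0, -0.0, -0.0]
ft_force: [-0.2, 0.2, 0.0]
grip_width: 0.0641
grasp_force: 0.0
```

Request:
drive_tool(
  slide=[
    [0,0,0],
    [0,0,0],
    [0,0,0],
    [0,0,0],
    [0,0,0],
    [0,0,0],
    [0,0,0],
    [0,0,0],
  ],
  rotation=[
    [0,0,0],
    [0,0,0],
    [0,0,0],
    [0,0,0],
    [0,0,0],
    [0,0,0],
    [0,0,0],
    [0,0,0],
  ],
  gripper=0.3,
)

```text
clock: 28.85
eef_pos: [0.5465, 0.09, 0.024]
tool_rot: [-0.0, 1.0, -0.0, 0.001]
ft_force: [-0.4, -1.0, 5.9]
grip_width: 0.0398
grasp_force: 60.3
```

Request:
drive_tool(
  slide=[
    [0,0,-0.05],
    [0,0,-0.12],
    [0,0,-0.22],
    [0,0,-0.34],
    [0,0,-0.46],
    [0,0,-0.56],
    [0,0,-0.6],
    [0,0,-0.6],
  ],
  rotation=[
    [0,0,0],
    [0,0,0],
    [0,0,0],
    [0,0,0],
    [0,0,0],
    [0,0,0],
    [0,0,0],
    [0,0,0],
  ],
)

```text
clock: 29.85
eef_pos: [0.5455, 0.0902, 0.173]
tool_rot: [-0.0, 1.0, 0.0, 0.001]
ft_force: [-0.3, 0.2, -0.5]
grip_width: 0.0394
grasp_force: 60.4
```

```bash
python3 st.py .4400 .2905 .119
```

```text
t 29.85 p [0.5455 0.0902 0.173 ] q [0.1637 0.3744 0.0374 1.2327 0.0001 0.1634] f [-0.3146  0.246  -0.4872] w 0.03938549392463522 60.39063334465027
yawY 90.0200738012517 z [ 0.001   0.0003 -1.    ]
slide [0.4219 0.8015 0.2159]
```

Request:
drive_tool(
  slide=[
    [0.12,0.06,0],
    [0.26,0.16,0],
    [0.38,0.3,0],
    [0.422,0.46,0],
    [0.422,0.62,0],
    [0.422,0.74,0],
    [0.422,0.802,0.1],
    [0.422,0.802,0.216],
  ],
  rotation=[
    [0,0,0],
    [0,0,0],
    [0,0,0],
    [0,0,0],
    [0,0,0],
    [0,0,0],
    [0,0,0],
    [0,0,0],
  ],
)

```text
clock: 30.85
eef_pos: [0.4392, 0.2917, 0.1168]
tool_rot: [-0.001, 1.0, -0.0, -0.0]
ft_force: [-1.1, 0.1, -0.4]
grip_width: 0.0399
grasp_force: 60.5
```

```bash
python3 - <<'E'
from st import *
st([.44,.2905,.082])
c,P=snap("scene","scene9")
q=P.reshape(-1,3);q=q[np.all((q>(.5,.24,.095))&(q<(.545,.33,.125)),1)];print("knob",len(q),q.mean(0))
E
```

```text
t 30.85 p [0.4392 0.2917 0.1168] q [ 0.5861  0.3716 -0.1226  1.0773  0.0002  0.5837] f [-1.1499  0.1097 -0.4464] w 0.039946956807644256 60.463435649871826
yawY 90.13636176177232 z [-0.0007 -0.0002 -1.    ]
slide [-0.0034 -0.0046  0.1393]
knob 81 [0.5197 0.2598 0.1109]
```

The switch is still on. Pressing spare_1.

Request:
drive_tool(
  slide=[
    [0,0,0.04],
    [0,0,0.08],
    [0,0,0.1],
    [0,0,0.11],
    [0,0,0.12],
    [0,0,0.13],
    [0,0,0.14],
    [0,0,0.15],
  ],
  rotation=[
    [0,0,0],
    [0,0,0],
    [0,0,0],
    [0,0,0],
    [0,0,0],
    [0,0,0],
    [0,0,0],
    [0,0,0],
  ],
)

```text
clock: 31.9
eef_pos: [0.4405, 0.2905, 0.0841]
tool_rot: [0.0, 1.0, 0.0, 0.001]
ft_force: [-8.2, -7.5, 31.1]
grip_width: 0.0398
grasp_force: 63.1
```

Request:
drive_tool(
  slide=[
    [0,0,0.003],
    [0,0,0.006],
    [0,0,0.009],
    [0,0,0.009],
    [0,0,0.009],
    [0,0,0.009],
    [0,0,0.009],
    [0,0,0.009],
  ],
  rotation=[
    [0,0,0],
    [0,0,0],
    [0,0,0],
    [0,0,0],
    [0,0,0],
    [0,0,0],
    [0,0,0],
    [0,0,0],
  ],
)

```text
clock: 32.9
eef_pos: [0.4407, 0.2906, 0.084]
tool_rot: [0.0, 1.0, 0.001, 0.002]
ft_force: [-9.0, -7.2, 31.5]
grip_width: 0.0401
grasp_force: 63.3
```

Request:
drive_tool(
  slide=[
    [0,0,0],
    [0,0,0],
    [0,0,0],
    [0,0,0],
    [0,0,0],
    [0,0,0],
    [0,0,0],
    [0,0,0],
  ],
  rotation=[
    [0,0,0],
    [0,0,0],
    [0,0,0],
    [0,0,0],
    [0,0,0],
    [0,0,0],
    [0,0,0],
    [0,0,0],
  ],
)

```text
clock: 33.9
eef_pos: [0.4407, 0.2906, 0.0841]
tool_rot: [0.0, 1.0, 0.001, 0.002]
ft_force: [-9.1, -7.7, 32.2]
grip_width: 0.0399
grasp_force: 63.3
```

Request:
drive_tool(
  slide=[
    [0,0,0],
    [0,0,0],
    [0,0,0],
    [0,0,0],
    [0,0,0],
    [0,0,0],
    [0,0,0],
    [0,0,0],
  ],
  rotation=[
    [0,0,0],
    [0,0,0],
    [0,0,0],
    [0,0,0],
    [0,0,0],
    [0,0,0],
    [0,0,0],
    [0,0,0],
  ],
)

```text
clock: 34.9
eef_pos: [0.4407, 0.2905, 0.0841]
tool_rot: [0.0, 1.0, 0.001, 0.002]
ft_force: [-9.7, -6.6, 33.1]
grip_width: 0.0395
grasp_force: 63.3
```

Request:
drive_tool(
  slide=[
    [0,0,0],
    [0,0,0],
    [0,0,0],
    [0,0,0],
    [0,0,0],
    [0,0,0],
    [0,0,0],
    [0,0,0],
  ],
  rotation=[
    [0,0,0],
    [0,0,0],
    [0,0,0],
    [0,0,0],
    [0,0,0],
    [0,0,0],
    [0,0,0],
    [0,0,0],
  ],
)

```text
clock: 35.9
eef_pos: [0.4407, 0.2905, 0.0841]
tool_rot: [0.0, 1.0, 0.001, 0.002]
ft_force: [-9.4, -7.1, 33.2]
grip_width: 0.0398
grasp_force: 63.3
```

Request:
drive_tool(
  slide=[
    [0,0,0],
    [0,0,0],
    [0,0,0],
    [0,0,0],
    [0,0,0],
    [0,0,0],
    [0,0,0],
    [0,0,0],
  ],
  rotation=[
    [0,0,0],
    [0,0,0],
    [0,0,0],
    [0,0,0],
    [0,0,0],
    [0,0,0],
    [0,0,0],
    [0,0,0],
  ],
)

```text
clock: 36.9
eef_pos: [0.4407, 0.2906, 0.084]
tool_rot: [0.0, 1.0, 0.001, 0.002]
ft_force: [-8.7, -8.1, 32.3]
grip_width: 0.0402
grasp_force: 63.3
```

Request:
drive_tool(
  slide=[
    [0,0,0],
    [0,0,0],
    [0,0,0],
    [0,0,0],
    [0,0,0],
    [0,0,0],
    [0,0,0],
    [0,0,0],
  ],
  rotation=[
    [0,0,0],
    [0,0,0],
    [0,0,0],
    [0,0,0],
    [0,0,0],
    [0,0,0],
    [0,0,0],
    [0,0,0],
  ],
)

```text
clock: 37.9
eef_pos: [0.4407, 0.2905, 0.084]
tool_rot: [0.0, 1.0, 0.001, 0.002]
ft_force: [-9.2, -8.5, 32.0]
grip_width: 0.0398
grasp_force: 63.3
```

Request:
drive_tool(
  slide=[
    [0,0,-0.05],
    [0,0,-0.12],
    [0,0,-0.22],
    [0,0,-0.32],
    [0,-0.05,-0.38],
    [0,-0.15,-0.4],
    [0,-0.27,-0.4],
    [0,-0.4,-0.4],
  ],
  rotation=[
    [0,0,0],
    [0,0,0],
    [0,0,0],
    [0,0,0],
    [0,0,0],
    [0,0,0],
    [0,0,0],
    [0,0,0],
  ],
)

```text
clock: 38.9
eef_pos: [0.4394, 0.1891, 0.1784]
tool_rot: [-0.0, 1.0, -0.0, -0.0]
ft_force: [0.0, -0.9, 0.0]
grip_width: 0.0396
grasp_force: 60.5
```

Request:
drive_tool(
  slide=[
    [-0.04,-0.15,0],
    [-0.1,-0.32,0],
    [-0.18,-0.5,0],
    [-0.27,-0.7,0],
    [-0.36,-0.88,0],
    [-0.42,-1.0,0],
    [-0.43,-1.0,0],
    [-0.43,-1.0,0],
  ],
  rotation=[
    [0,0,0],
    [0,0,0],
    [0,0,0],
    [0,0,0],
    [0,0,0],
    [0,0,0],
    [0,0,0],
    [0,0,0],
  ],
)

```text
clock: 39.9
eef_pos: [0.5466, -0.0596, 0.1782]
tool_rot: [0.0, 1.0, 0.0, -0.001]
ft_force: [-0.4, 0.4, -1.2]
grip_width: 0.0401
grasp_force: 60.6
```

```bash
python3 st.py 0.548 -0.127 0.0755
```

```text
t 39.9 p [ 0.5466 -0.0596  0.1782] q [-0.1088  0.3674  0.0408  1.2457  0.0004 -0.1084] f [-0.3527  0.3743 -1.1749] w 0.04007968449211034 60.56334614753723
yawY 89.98156605104133 z [-0.0015  0.0006 -1.    ]
slide [-0.0063 -0.27    0.4105]
```

Request:
drive_tool(
  slide=[
    [0,-0.07,0],
    [0,-0.14,0],
    [-0.01,-0.21,0],
    [-0.01,-0.27,0.06],
    [-0.01,-0.27,0.18],
    [-0.01,-0.27,0.3],
    [-0.01,-0.27,0.4],
    [-0.01,-0.27,0.41],
  ],
  rotation=[
    [0,0,0],
    [0,0,0],
    [0,0,0],
    [0,0,0],
    [0,0,0],
    [0,0,0],
    [0,0,0],
    [0,0,0],
  ],
)

```text
clock: 40.9
eef_pos: [0.5474, -0.1271, 0.0732]
tool_rot: [0.0, 1.0, 0.001, -0.003]
ft_force: [0.2, -0.8, -0.3]
grip_width: 0.0395
grasp_force: 60.6
```

```bash
python3 - <<'E'
from seg import *
from st import st
bot.camera("top");bot.camera("top");st()
c,P=snap("wrist","w10")
for b in blobs(P,c["image"],(110,120,60),(130,255,255)):
    if b[2][4]>0:print(b)
P=P.reshape(-1,3)
n=np.array([.552,-.164]);a=np.radians(8.6)
d=P[:,:2]-n; u=d@np.array([np.cos(a),np.sin(a)]);v=d@np.array([-np.sin(a),np.cos(a)])
t=(abs(P[:,2]-.024)<.003)
k=t&(abs(v)<.06)&(u<-.08)&(u>-.12);print("front edge u(-92)",np.percentile(u[k],[.5,2,5]),k.sum())
k=t&(u<.03)&(u>-.09)&(v>.05)&(v<.09);print("left edge v(73)",np.percentile(v[k],[95,98,99.5]),k.sum())
E
```

```text
t 41.0 p [ 0.5494 -0.1274  0.0758] q [-0.2278  0.4778 -0.0731  1.0212 -0.     -0.2276] f [ 0.1805 -0.0269  0.1446] w 0.03972392384526178 60.57586312294006
yawY 89.99038089324515 z [-0.0012  0.0003 -1.    ]
(array([309., 134.]), np.int32(4311), array([ 0.4911, -0.1354,  0.4918, -0.1354,  0.0537]), array([ 47.,  70., 180.]))
(array([186., 152.]), np.int32(4192), array([ 0.5014, -0.2081,  0.5022, -0.2092,  0.0537]), array([ 52.,  76., 190.]))
(array([328., 271.]), np.int32(7428), array([ 0.5468, -0.1267,  0.5484, -0.1268,  0.0993]), array([ 28.,  44., 116.]))
front edge u(-92) [-0.09   -0.0898 -0.0894] 2988
left edge v(73) [0.0723 0.0728 0.073 ] 3347
```

Request:
drive_tool(
  slide=[
    [0,0.002,0.01],
    [0,0.002,0.03],
    [0,0.002,0.06],
    [0,0.002,0.09],
    [0,0.002,0.12],
    [0,0.002,0.14],
    [0,0.002,0.155],
    [0,0.002,0.162],
  ],
  rotation=[
    [0,0,0],
    [0,0,0],
    [0,0,0],
    [0,0,0],
    [0,0,0],
    [0,0,0],
    [0,0,0],
    [0,0,0],
  ],
)

```text
clock: 42.05
eef_pos: [0.5498, -0.1265, 0.0356]
tool_rot: [-0.0, 1.0, 0.0, -0.0]
ft_force: [0.2, 0.2, -0.5]
grip_width: 0.0396
grasp_force: 60.6
```

Request:
drive_tool(
  slide=[
    [0,0,0.004],
    [0,0,0.008],
    [0,0,0.012],
    [0,0,0.016],
    [0,0,0.02],
    [0,0,0.024],
    [0,0,0.024],
    [0,0,0.024],
  ],
  rotation=[
    [0,0,0],
    [0,0,0],
    [0,0,0],
    [0,0,0],
    [0,0,0],
    [0,0,0],
    [0,0,0],
    [0,0,0],
  ],
)

```text
clock: 43.05
eef_pos: [0.5499, -0.1265, 0.0301]
tool_rot: [-0.0, 1.0, -0.0, 0.0]
ft_force: [-0.9, 0.3, 3.5]
grip_width: 0.0396
grasp_force: 60.9
```

It's touching the floor. Releasing and rising, then moving back toward the mixer.

Request:
drive_tool(
  slide=[
    [0,0,0],
    [0,0,0],
    [0,0,0],
    [0,0,0],
    [0,0,0],
    [0,0,0],
    [0,0,0],
    [0,0,0],
  ],
  rotation=[
    [0,0,0],
    [0,0,0],
    [0,0,0],
    [0,0,0],
    [0,0,0],
    [0,0,0],
    [0,0,0],
    [0,0,0],
  ],
  gripper=0.64,
)

```text
clock: 44.05
eef_pos: [0.5498, -0.1265, 0.0298]
tool_rot: [-0.0, 1.0, -0.0, 0.0]
ft_force: [0.1, -0.3, -0.6]
grip_width: 0.0548
grasp_force: 0.0
```

Request:
drive_tool(
  slide=[
    [0,0,-0.04],
    [0,0,-0.1],
    [0,0,-0.2],
    [0,0,-0.32],
    [0,0,-0.44],
    [0,0,-0.54],
    [0,0,-0.6],
    [0,0,-0.6],
  ],
  rotation=[
    [0,0,0],
    [0,0,0],
    [0,0,0],
    [0,0,0],
    [0,0,0],
    [0,0,0],
    [0,0,0],
    [0,0,0],
  ],
)

```text
clock: 45.05
eef_pos: [0.5507, -0.1267, 0.1816]
tool_rot: [-0.0, 1.0, -0.0, 0.002]
ft_force: [-0.0, -0.5, 0.3]
grip_width: 0.0547
grasp_force: 0.0
```

Request:
drive_tool(
  slide=[
    [0,0.1,0],
    [0,0.25,0],
    [0,0.4,0],
    [0,0.55,0],
    [0.02,0.7,0],
    [0.06,0.85,0],
    [0.11,1,0],
    [0.11,1,0],
  ],
  rotation=[
    [0,0,0],
    [0,0,0],
    [0,0,0],
    [0,0,0],
    [0,0,0],
    [0,0,0],
    [0,0,0],
    [0,0,0],
  ],
  gripper=0,
)

```text
clock: 46.05
eef_pos: [0.5206, 0.1256, 0.1784]
tool_rot: [-0.002, 1.0, -0.0, -0.001]
ft_force: [-0.1, -0.5, -0.7]
grip_width: -0.0003
grasp_force: 0.0
```

```bash
python3 - <<'E'
from seg import *
from st import st
for n in("scene","top"):
    c,P=snap(n,n+"11")
    for b in blobs(P,c["image"],(110,120,60),(130,255,255)):
        if b[2][4]>0:print(n,b)
st([.5205,.2,.1])
E
```

```text
scene (array([302., 269.]), np.int32(261), array([ 0.5479, -0.1281,  0.5481, -0.1273,  0.0524]), array([ 50.,  73., 185.]))
scene (array([327., 269.]), np.int32(267), array([ 0.6048, -0.1187,  0.6045, -0.1178,  0.0525]), array([ 51.,  74., 185.]))
scene (array([277., 270.]), np.int32(270), array([ 0.4954, -0.1402,  0.4951, -0.14  ,  0.0527]), array([ 51.,  74., 185.]))
scene (array([274., 301.]), np.int32(291), array([ 0.502 , -0.2112,  0.5019, -0.2105,  0.0533]), array([ 50.,  73., 186.]))
top (array([366., 195.]), np.int32(151), array([ 0.6036, -0.115 ,  0.6031, -0.1154,  0.0542]), array([ 38.,  72., 173.]))
top (array([370., 214.]), np.int32(161), array([ 0.5466, -0.1247,  0.5464, -0.1254,  0.0537]), array([ 38.,  72., 173.]))
top (array([399., 229.]), np.int32(170), array([ 0.4992, -0.2083,  0.4999, -0.2089,  0.0537]), array([ 38.5,  71. , 173. ]))
top (array([375., 232.]), np.int32(162), array([ 0.4928, -0.1374,  0.4926, -0.1367,  0.0545]), array([ 39.,  72., 173.]))
t 46.15 p [0.5217 0.1235 0.1788] q [ 0.2328  0.3407  0.0035  1.2355 -0.0005  0.2316] f [-0.2747 -0.5711  0.107 ] w -0.0002294101347564342 0.0
yawY 90.06961188596932 z [-0.0017 -0.0009 -1.    ]
slide [0.0037 0.3062 0.315 ]
```

Both spares are seated. spare_0 sits about 4 mm aside in its cell but at floor height. Now the switch goes off, pushing toward +y.

Request:
drive_tool(
  slide=[
    [0,0.1,0],
    [0,0.2,0],
    [0,0.28,0],
    [0,0.3,0.08],
    [0,0.3,0.17],
    [0,0.3,0.26],
    [0,0.3,0.315],
    [0,0.3,0.315],
  ],
  rotation=[
    [0,0,0],
    [0,0,0],
    [0,0,0],
    [0,0,0],
    [0,0,0],
    [0,0,0],
    [0,0,0],
    [0,0,0],
  ],
)

```text
clock: 47.15
eef_pos: [0.5216, 0.1978, 0.0999]
tool_rot: [0.0, 1.0, -0.001, -0.001]
ft_force: [0.4, 0.4, 0.5]
grip_width: 0.0001
grasp_force: 0.0
```

Request:
drive_tool(
  slide=[
    [0,0.05,0],
    [0,0.1,0],
    [0,0.15,0],
    [0,0.2,0],
    [0,0.24,0],
    [0,0.28,0],
    [0,0.32,0],
    [0,0.325,0],
  ],
  rotation=[
    [0,0,0],
    [0,0,0],
    [0,0,0],
    [0,0,0],
    [0,0,0],
    [0,0,0],
    [0,0,0],
    [0,0,0],
  ],
)

```text
clock: 48.15
eef_pos: [0.5221, 0.2809, 0.1009]
tool_rot: [-0.001, 1.0, 0.0, 0.0]
ft_force: [0.4, -0.6, 0.7]
grip_width: -0.0001
grasp_force: 0.7
```

Request:
drive_tool(
  slide=[
    [0,0.01,0],
    [0,0.02,0],
    [0,0.03,0],
    [0,0.035,0],
    [0,0.04,0],
    [0,0.04,0],
    [0,0.04,0],
    [0,0.04,0],
  ],
  rotation=[
    [0,0,0],
    [0,0,0],
    [0,0,0],
    [0,0,0],
    [0,0,0],
    [0,0,0],
    [0,0,0],
    [0,0,0],
  ],
)

```text
clock: 49.15
eef_pos: [0.5218, 0.2834, 0.1002]
tool_rot: [0.002, 1.0, -0.006, -0.001]
ft_force: [1.2, -15.1, 5.9]
grip_width: -0.0003
grasp_force: 8.2
```

At the stop (15 N). Backing off and rising.

Request:
drive_tool(
  slide=[
    [0,-0.08,0],
    [0,-0.16,0],
    [0,-0.24,-0.08],
    [0,-0.26,-0.2],
    [0,-0.26,-0.35],
    [0,-0.26,-0.45],
    [0,-0.26,-0.5],
    [0,-0.26,-0.5],
  ],
  rotation=[
    [0,0,0],
    [0,0,0],
    [0,0,0],
    [0,0,0],
    [0,0,0],
    [0,0,0],
    [0,0,0],
    [0,0,0],
  ],
)

```text
clock: 50.15
eef_pos: [0.5228, 0.2247, 0.2274]
tool_rot: [-0.0, 1.0, 0.001, 0.001]
ft_force: [0.3, -0.3, 0.1]
grip_width: -0.0
grasp_force: 0.0
```

```bash
python3 - <<'E'
from seg import *
from st import st
for n in("scene","top"):
    c,P=snap(n,n+"12")
    for nm,lo,hi in(("blue",(110,120,60),(130,255,255)),("green",(45,100,40),(75,255,255))):
      for b in blobs(P,c["image"],lo,hi):
        if b[2][4]>0:print(n,nm,b[2])
    q=P.reshape(-1,3);q=q[np.all((q>(.5,.24,.105))&(q<(.545,.33,.125)),1)];print("knob",len(q),q.mean(0))
st()
cv2.imwrite("pics/s12c.png",cv2.resize(np.load("scene12.npz")["I"][90:330,220:460],None,fx=2.5,fy=2.5,interpolation=cv2.INTER_CUBIC)[:,:,::-1])
E
```

```text
scene blue [ 0.5479 -0.1281  0.5478 -0.128   0.0525]
scene blue [ 0.6047 -0.1188  0.605  -0.1181  0.0528]
scene blue [ 0.4951 -0.1401  0.4945 -0.1396  0.0531]
scene blue [ 0.5021 -0.2109  0.5017 -0.2104  0.0533]
scene green [0.6236 0.0825 0.6234 0.0833 0.0463]
scene green [ 0.5688 -0.0031  0.5692 -0.0027  0.0461]
knob 67 [0.522  0.3029 0.1125]
top blue [ 0.604  -0.1153  0.6039 -0.1154  0.0542]
top blue [ 0.5469 -0.1254  0.5478 -0.1255  0.0542]
top blue [ 0.4995 -0.2087  0.5001 -0.2093  0.0543]
top blue [ 0.4931 -0.1371  0.4925 -0.1381  0.0545]
top green [0.622  0.0866 0.6222 0.0862 0.0482]
top green [0.567  0.0008 0.5659 0.0007 0.0482]
knob 0 [nan nan nan]
t 50.25 p [0.5217 0.2244 0.2252] q [0.4061 0.3804 0.1838 1.3757 0.0001 0.406 ] f [ 0.1581  0.3563 -0.2363] w -2.4529807944730853e-06 0.0
yawY 90.0098352321986 z [-0.0014 -0.0005 -1.    ]<stdin>:8: RuntimeWarning: Mean of empty slice.
  ret = um.true_divide(
```

View pics/s12c.png

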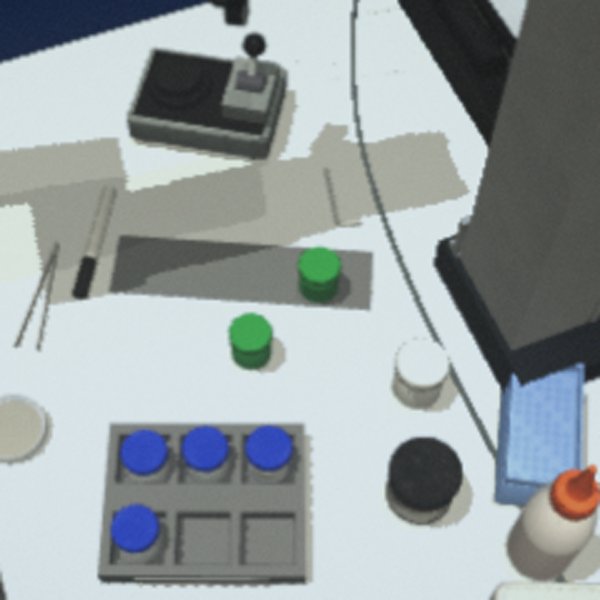

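The toggle's knob is back at (254,45), the same pixel as at the start, so it is off. All four blue jars sit in nest cells at (144,450), (205,447), (269,447) and (134,527), and nothing else has moved.

```bash
python3 -c "from workcell import bot; print(bot.job_done())"
```

```text
the job is handed in; nothing more can be done
None
```

I handed the job in: both blue spares (`spare_0`, then `spare_1`; `spare_2` was absent, with a green look-alike in its place) were held fully down on the running mixer for over five seconds and seated in `cell_0` and `cell_2`, and the mixer is off again.

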